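# Point-and-check before starting the drill press

### The job

Do the point-and-check before the drill press starts: with the fingers pointing down, point at the middle of the chuck key lying on the bench (proof that it is out of the chuck), then at the middle of the block clamped in the vise, each time with the fingertips two or three centimetres above it and staying still for two seconds, without touching the key, the block or the vise. Then switch the machine on by pushing the long lever of the switch box fully over, away from the side it leans to, and move clear. Leave the short lever as it is, do not pick up or shift anything, and leave the other things on the bench where they are.

Things in the scene. Friction and masses are not known exactly. Their poses are not given: they have to be found in the camera images.
- chuck_key: drill chuck key, bright steel, lying loose and flat on the bench: a 60 mm shank (12 mm thick) along its own x, a 20 mm wide toothed cone at its +x end, a 60 mm long crossbar (10 mm thick) across its -x end; 69 mm long overall, 20 mm high. Origin: on the bench under the middle of the shank; z up
- key_mid (a point): the middle of the chuck key, on top of the shank, 16 mm above the bench: the first point to point at
- vise: low grey drill-press vise bolted to the bench, 220 mm long along its own x, 116 mm wide, jaws 65 mm high; screw with a crossbar handle at its -x end. Its jaws hold an aluminium block 30 x 70 mm (along its x and y) whose top stands 75 mm above the bench, 10 mm above the jaws. Origin: on the bench under the vise's middle; z up
- work_top (a point): centre of the top face of the block clamped in the vise, 75 mm above the bench (a small dark dot marks it): the second point to point at
- switch_box: grey switch box fixed to the bench, 90 mm along its own x, 190 mm along its y, 45 mm high, with two steel toggle levers with black ball ends side by side on top, the long one at y = +50 mm and the short one at y = -50 mm; both lean to the box's -x side (roughly towards the robot). Origin: under its middle; z up; its +x axis is the way a lever is pushed to switch on
- long_lever_tip (a point): centre of the 22 mm ball at the end of the long lever (the drill press switch). The lever is a 10 mm rod, 85 mm from its pivot to this point; the pivot lies at box x = 0, y = +50 mm, 52 mm above the bench, its axis along the box's y. At 0 the ball is 41 mm to the box's -x side of the pivot and 127 mm above the bench; fully over, 41 mm to the +x side
- long_lever (a joint): angle of the long lever (rad): 0 = off, leaning 0.5 rad to the box's -x side; 1.0 = fully over, leaning 0.5 rad to its +x side. It starts at 0 to 0.15, stays where it is left, and takes about 2 to 3 N to push
- short_lever (a joint): angle of the short lever (the lamp switch; 48 mm from pivot to ball, pivot at box x = 0, y = -50 mm, 52 mm above the bench), same sense; starts at 0 to 0.15; to be left alone
- hex_key: L-shaped steel hex key lying on the bench, 84 x 34 mm, 8 mm thick; bystander. Origin near the middle of its long leg, on the bench
- spare_block: loose aluminium block 30 x 70 x 50 mm high standing on the bench, like the one in the vise; bystander. Origin: centre of its underside
- screwdriver: screwdriver, 200 mm long along its own x, black handle 26 mm thick; bystander. Origin: under its middle
- tape_roll: roll of paper tape lying flat, 96 mm across, 24 mm high; bystander. Origin: centre of its underside
- spray_can: upright metal can, 60 mm across, 130 mm high; bystander. Origin: centre of its underside
- screw_jar: glass jar with a steel lid, 64 mm across, 90 mm high; bystander. Origin: centre of its underside
- nut_cup: small steel bowl, 80 mm across, 50 mm high; bystander. Origin: centre of its underside
Not all that is in view belongs to the job. What is shaped like the switch_box but red is not meant.

How it is judged:
By the outcome, as a careful person would: the job done as asked, in the order asked, and still so for the second after the job is handed in, with the robot touching nothing.
It also fails if it takes over 56 s, if anything falls off the work surface, if the arm or the gripper's body presses on something with over 40 N, if the wrist force passes 120 N, or if a joint passes its speed limit or range.

### The arm

A 6-joint arm with a two-finger parallel gripper is mounted at the origin on the work surface. World frame = base frame: x ahead of the robot, y to its left, z up, the work surface at z = 0. Lengths are in mm, angles in degrees, forces in N, time in s.
With the tool pointing down it reaches from about 300 to 850 mm from the base axis. Payload 4.2 kg.
Tool frame: the origin (TCP) lies between the finger pads, 19 mm behind the fingertips; this is the grasp point; z points along the fingers, y is the line along which they close (so a half turn about z gives the same grasp; the last joint's range is limited). The gripper opens to 91 mm and grips with 3 to 60 N. Pads are 32 mm wide; open, the fingers measure 118 mm over their backs; the gripper's body (76 mm by 178 mm) begins 60 mm behind the grasp point.
Start: joints at [-75.344, 18.312, 89.639, -0, 72.044, -1.146], TCP at [156.584, -553.283, 232.776] pointing down, gripper open.
Joint ranges: [-177.97, 177.97], [-48.28, 115.42], [12.27, 149.76], [-77.06, 257.06], [2.81, 150.46], [-146.56, 146.56]. Speed limits (degrees/s): [147.25, 147.25, 180, 180, 180, 180].

### API

Orientations are given as [roll, pitch, yaw] about the fixed x, y, z axes, in that order (R = Rz(yaw) Ry(pitch) Rx(roll)).
In Python, from workcell import state, grab_frame, camera_model, workorder gives the robot as it stands.
- The arm moves only by the tool carry_out, never from a script. Its argument "commands" is a list of rows, each a list of 7 numbers: the turn, a rotation vector about the tool's x, y, z in degrees, then the shift along the tool's x, y, z in mm, then the opening, from -1 (shut) to 1 (fully open). In form: [[ax, ay, az, dx, dy, dz, hand], ...]. A call has 1 to 20 rows; each row is the pose to reach, as a shift and turn from the pose commanded when the call began, along the tool's axes at that moment; what a row does not reach only later rows make up. A row lasts 1/10 s, in which the tool goes at most 50 mm and 8.59 degrees, less where a joint would pass 70% of its speed; a pose out of reach is approached as far as the arm can. A call with a gripper value outside its range is refused whole. The fingers move at their own pace and stop on an object; "force" is the grip in N (left out, the last holds). Time passes only in rows, so rows that repeat a pose let the fingers close. It gives the time, the measured TCP pose, the force, the opening and the grip force at its end, in the units of the state.
- state(): the state, without advancing time (a new reading comes with each control period).
- grab_frame(name): name is "scene" or "side" or "wrist"; returns the picture (384x512x3 uint8, red, green, blue); there is no depth.
- camera_model(name): a dict with "fx", "fy", "cx", "cy" (pixels), "origin" and "rotation" of the camera in the world; the wrist camera has in their place "mount" (4x4, takes a point from camera to tool coordinates, whose origin is the TCP and whose axes are the flange's). Camera axes: x right, y up, looking along -z (the intrinsics and any distortion apply to the point x, -y, -z); pixel columns grow to the right and rows downward; lengths in mm; the calibration is good to about 2 mm. A picture is of the moment at which its call begins: read the wrist's pose just before it. camera_model takes no time and is no camera call.
- workorder.job_done(): hands the job in; it is judged then, once.
The state is a dict: "time_s": time; "qpos": joint angles; "qvel": joint speeds; "effort": joint torques, N m; "ee_pos": TCP position; "ee_rot": TCP orientation; "force": force on the tool from outside, world axes, zero at the start; "torque": the same for the moment, N m; "gripper_width": finger opening in mm; "gripper_force": force on a finger pad.
Only numpy, scipy, OpenCV 4.12 (cv2) and the standard library are available. Lean on these libraries where they do the work, as an engineer would, in place of code of your own. Each camera call takes 0.05 s, during which the arm holds its last target. There are 200 camera calls.

## Working session

There is one attempt and no reset: what is moved stays moved. The work goes in short steps, Python scripts to look and compute and a tool call to move; the robot and the scene stay as the last step left them, time stands still between calls to the robot, and variables do not carry over. Pictures are saved under pics/ and viewed, at most 10 in all, crops included, and the job is handed in when it is done.

Besides the shell and the picture viewer there is one more tool, called as name(argument=value, ...), one argument or row to a line, values as JSON. carry_out: Moves the arm, as the interface text tells. Its arguments: {"type":"object","properties":{"commands":{"type":"array"},"force":{"type":"number"}},"required":["commands"]}

```bash
mkdir -p pics; python3 - <<'E'
from workcell import state, grab_frame, camera_model
import cv2
for n in("scene","side"):
    cv2.imwrite(f"pics/{n}0.png",cv2.cvtColor(grab_frame(n),cv2.COLOR_RGB2BGR))
    print(n,camera_model(n))
print(camera_model("wrist"))
s=state();print(s["time_s"],s["ee_pos"],s["ee_rot"],s["force"])
E
```

```text
scene {'fx': 493.64518785864163, 'fy': 493.64518785864163, 'cx': 250.12411723141304, 'cy': 188.6303836735058, 'origin': array([1405.04152652, -552.27101451, 1377.96624354]), 'rotation': array([38.4970785 , -0.33723952, 59.72706828])}
side {'fx': 469.4437226958113, 'fy': 469.4437226958113, 'cx': 246.3509168938184, 'cy': 192.96053313999943, 'origin': array([ 151.03522427, 1133.21120974, 1080.57850916]), 'rotation': array([  50.82116291,   -0.89306262, -160.98418146])}
{'fx': 290.6650334551142, 'fy': 290.6650334551142, 'cx': 253.20303407365478, 'cy': 191.09374413106514, 'mount': array([[ 1.21163407e-03,  9.64764002e-01,  2.63113955e-01,
         7.35313320e+01],
       [ 9.99999229e-01, -1.09703418e-03, -5.82462630e-04,
        -3.04938994e-01],
       [-2.73293976e-04,  2.63114458e-01, -9.64764587e-01,
        -1.52481366e+02],
       [ 0.00000000e+00,  0.00000000e+00,  0.00000000e+00,
         1.00000000e+00]])}
0.1 [ 156.47075141 -552.85932502  232.00429795] [-1.79908434e+02 -1.12600308e-03  1.58028124e+01] [0.40146982 0.02522724 0.50733685]
```

View pics/scene0.png

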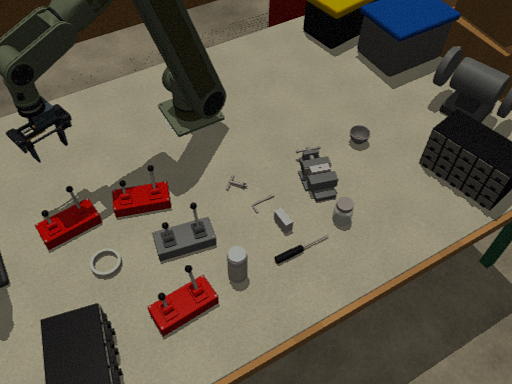

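View pics/side0.png

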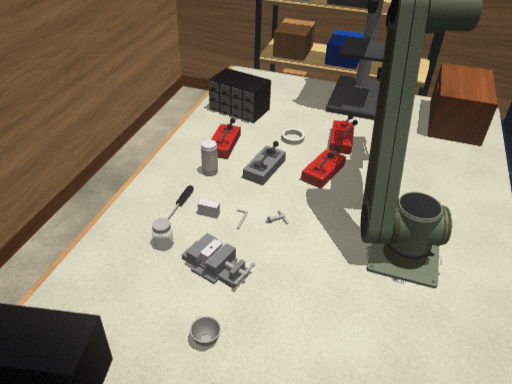

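The scene view shows the chuck key at about (236,183), with its look-alike the hex key at (262,202). The vise block is at (318,165), with the loose spare block at (284,218). The grey switch box is at (184,238), and three red ones at (68,222), (141,197) and (183,304) are not meant. Next is one close crop of each view.

```bash
python3 - <<'E'
import cv2,numpy as np
a=cv2.imread("pics/scene0.png");b=cv2.imread("pics/side0.png")
r=lambda i,x,y,w,h,s:cv2.resize(i[y:y+h,x:x+w],None,fx=s,fy=s,interpolation=cv2.INTER_CUBIC)
cv2.imwrite("pics/c1.png",r(a,145,140,200,125,4))
cv2.imwrite("pics/c2.png",r(b,175,135,130,150,4)) 
E
```

```text
(no output)
```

View pics/c1.png

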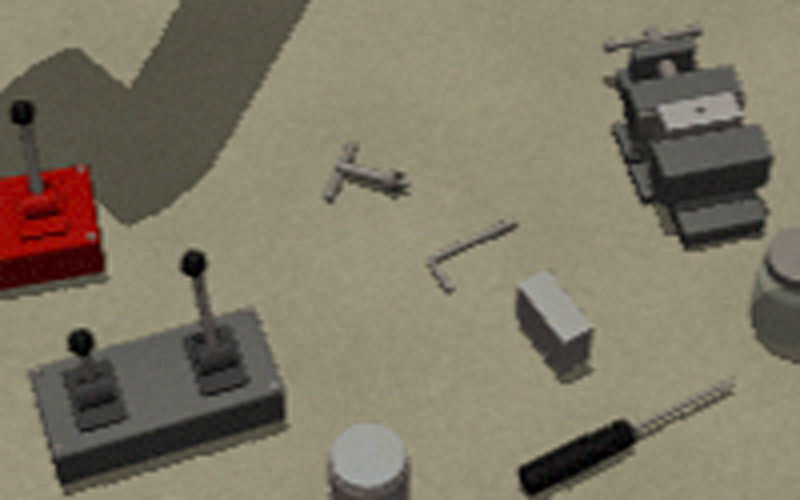

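View pics/c2.png

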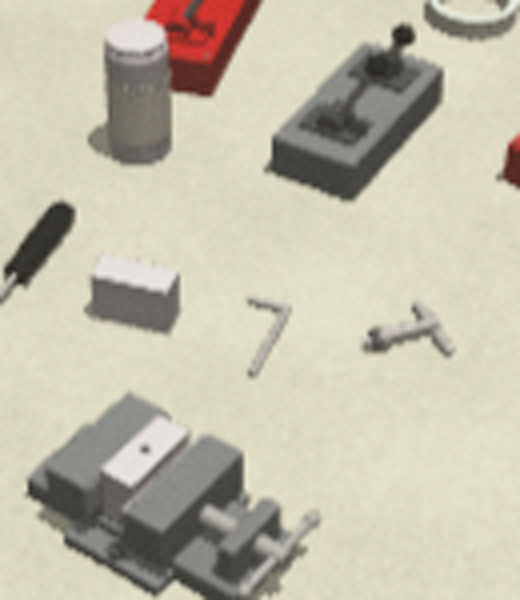

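```bash
cat > h.py <<'E'
import numpy as np
from scipy.spatial.transform import Rotation as R
from workcell import camera_model
off={"scene":(145,140),"side":(175,135)}
def ray(n,c):
    m=camera_model(n);u,v=[(c[i]+.5)/4-.5+off[n][i] for i in(0,1)]
    d=R.from_euler("xyz",m["rotation"],degrees=True).apply([(u-m["cx"])/m["fx"],-(v-m["cy"])/m["fy"],-1])
    return m["origin"],d
def atz(n,c,z):
    o,d=ray(n,c);return (o+d*(z-o[2])/d[2]).round(1)
def tri(a,b):
    (o,d),(p,e)=ray("scene",a),ray("side",b)
    t=np.linalg.lstsq(np.c_[d,-e],p-o,rcond=None)[0]
    x,y=o+d*t[0],p+e*t[1];return ((x+y)/2).round(1),np.linalg.norm(x-y).round(1)
E
python3 - <<'E'
from h import *
print(camera_model("scene").keys())
print("dot",atz("scene",(700,110),75),atz("side",(145,449),75),tri((700,110),(145,449)))
for k,a,b,z in[("bar",(342,171),(432,328),10),("bar1",(350,150),(418,307),10),("bar2",(330,198),(449,350),10),("tip",(405,187),(370,340),10),("mid",(372,176),(402,332),14)]:
  print(k,atz("scene",a,z),atz("side",b,z),tri(a,b))
print("box",*[atz("scene",c,45) for c in[(33,372),(255,310),(284,388),(58,457)]])
print("boxside",*[atz("side",c,45) for c in[(275,140),(372,45),(443,70),(352,172)]])
print("ball",atz("scene",(193,263),127),tri((193,263),(378,65)))
print("short",atz("scene",(80,343),94),tri((80,343),(403,36)))
print("can",atz("scene",(369,455),130),"vise handle ends",atz("scene",(612,46),40),atz("scene",(698,34),40))
E
```

```text
dict_keys(['fx', 'fy', 'cx', 'cy', 'origin', 'rotation'])
dot [552.5 235.7  75. ] [554.7 237.   75. ] (array([553.7, 236.2,  75.1]), np.float64(2.5))
bar [409.  -44.3  10. ] [405.7 -36.2  10. ] (array([406.3, -42.2,   5.2]), np.float64(1.6))
bar1 [391.2 -26.3  10. ] [424.4 -58.2  10. ] (array([414.8, -34.3,  35.3]), np.float64(9.2))
bar2 [430.7 -68.4  10. ] [384.8 -14.5  10. ] (array([396.8, -55.2, -31.5]), np.float64(8.3))
tip [453.   -4.7  10. ] [450.9  -3.7  10. ] (array([451.7,  -4.5,   8.8]), np.float64(1.1))
mid [430.3 -25.5  14. ] [427.3 -18.3  14. ] (array([427.9, -23.6,   9.7]), np.float64(1.4))
box [ 493.1 -373.2   45. ] [ 528.2 -190.7   45. ] [ 607.7 -205.6   45. ] [ 576.  -387.8   45. ]
boxside [ 605.  -199.6   45. ] [ 567.  -383.7   45. ] [ 488.7 -365.6   45. ] [ 523.  -177.5   45. ]
ball [ 517.5 -234.5  127. ] (array([ 518.7, -234.3,  127.5]), np.float64(1.6))
short [ 520.  -337.1   94. ] (array([ 522.6, -336.7,   95.4]), np.float64(3.1))
can [ 741.1 -201.1  130. ] vise handle ends [424.9 231.9  40. ] [452.2 309.4  40. ]
```

Dot triangulates at z 75.1 (expected 75), ball at z 127.5 (expected 127), and the box measures about 80 x 186, so the geometry fits. The choices are the bright T-shaped key with the cone, the block in the vise jaws, and the grey box. On that box the long lever is the one with its ball at scene (193,206). Moving above the key, with the fingers closing on the way.

carry_out(
  commands=[
    [0,0,0,12,-13,0,-1],
    [0,0,0,36,-39,0,-1],
    [0,0,0,60,-64,0,-1],
    [0,0,0,84,-90,0,-1],
    [0,0,0,108,-116,0,-1],
    [0,0,0,132,-141,0,-1],
    [0,0,0,156,-167,0,-1],
    [0,0,0,180,-193,0,-1],
    [0,0,0,204,-218,0,-1],
    [0,0,0,228,-244,10,-1],
    [0,0,0,252,-270,25,-1],
    [0,0,0,276,-295,40,-1],
    [0,0,0,300,-321,55,-1],
    [0,0,0,324,-347,70,-1],
    [0,0,0,348,-372,80,-1],
    [0,0,0,372,-398,90,-1],
    [0,0,0,392,-420,100,-1],
    [0,0,0,404,-432,105,-1],
    [0,0,0,408,-436,110,-1],
    [0,0,0,408,-436,110,-1],
  ],
  force=5,
)

```text
time_s: 2.1
ee_pos: [429.4, -21.9, 122.1]
ee_rot: [-180.0, 0.1, 15.9]
force: [-1.4, 0.3, -0.8]
gripper_width: 0.4
gripper_force: 0.0
```

```bash
python3 - <<'E'
from workcell import state, grab_frame
import cv2
s=state();print(s["time_s"],s["ee_pos"],s["ee_rot"],s["gripper_width"],s["force"])
i=grab_frame("wrist")
cv2.imwrite("pics/w1.png",cv2.cvtColor(cv2.resize(i,None,fx=1.5,fy=1.5),cv2.COLOR_RGB2BGR))
E
```

```text
2.1 [429.42866197 -21.89410565 122.14963369] [-1.79968946e+02  1.05082795e-01  1.58992408e+01] 0.42969235460917915 [-1.35003462  0.29966655 -0.84690627]
```

View pics/w1.png

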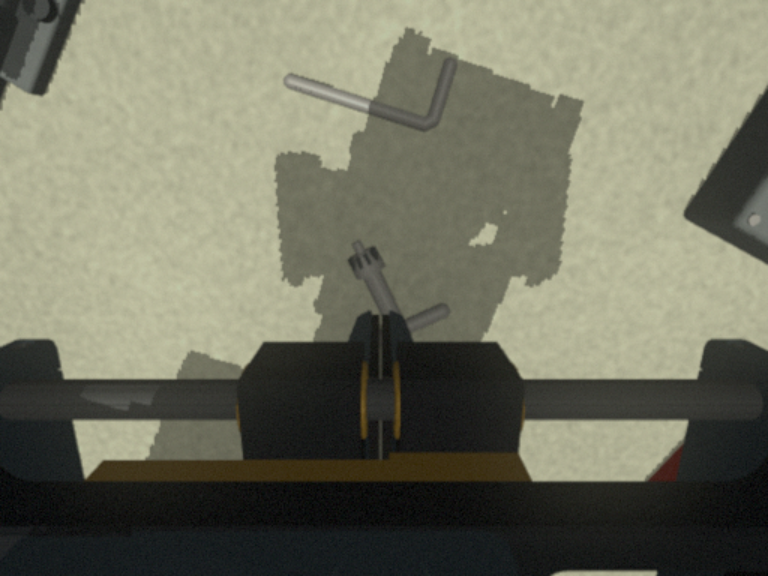

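```bash
cat >> h.py <<'E'
def watz(p,rpy,c,z,s=1.5):
    m=camera_model("wrist");M=m["mount"];u,v=[(k+.5)/s-.5 for k in c]
    T=R.from_euler("xyz",rpy,degrees=True)
    o=np.array(p)+T.apply(M[:3,3]);d=T.apply(M[:3,:3]@[(u-m["cx"])/m["fx"],-(v-m["cy"])/m["fy"],-1])
    return (o+d*(z-o[2])/d[2]).round(1)
E
python3 - <<'E'
from h import *
f=lambda c,z:watz([429.4,-21.9,122.1],[-180,.1,15.9],c,z)
t,n,e=f((357,242),10),f((391,308),10),f((448,310),10)
print("tip,neck,barend",t,n,e,"hex",f((290,80),4),f((428,124),4))
u=(t-n)[:2];u/=np.linalg.norm(u);print("ang",np.degrees(np.arctan2(u[1],u[0])),"mid from tip",t[:2]-30*u)
v=np.array([-u[1],u[0]]);b=e[:2]+29*v;print("mid from bar",b+34*u)
E
```

```text
tip,neck,barend [454.  -0.  10.] [419. -32.  10.] [427.7 -67.3  10. ] hex [532.2  61.    4. ] [531.4 -21.7   4. ]
ang 42.436229788535 mid from tip [431.85913564 -20.24307599]
mid from bar [433.22467282 -22.95501167]
```

The wrist view shows the key's pilot tip at (357,242) and the bar end at (448,310). That puts the middle at about (432,-21.5), which agrees with the first measurement. Descending 62 mm to put the fingertips 25 mm above it, then holding.

carry_out(
  commands=[
    [0,0,0,1,0,10,-1],
    [0,0,0,2,0,24,-1],
    [0,0,0,3,0,40,-1],
    [0,0,0,3,0,52,-1],
    [0,0,0,3,0,59,-1],
    [0,0,0,3,0,62,-1],
    [0,0,0,3,0,62,-1],
    [0,0,0,3,0,62,-1],
    [0,0,0,3,0,62,-1],
    [0,0,0,3,0,62,-1],
    [0,0,0,3,0,62,-1],
    [0,0,0,3,0,62,-1],
    [0,0,0,3,0,62,-1],
    [0,0,0,3,0,62,-1],
    [0,0,0,3,0,62,-1],
    [0,0,0,3,0,62,-1],
    [0,0,0,3,0,62,-1],
    [0,0,0,3,0,62,-1],
    [0,0,0,3,0,62,-1],
    [0,0,0,3,0,62,-1],
  ],
)

```text
time_s: 4.15
ee_pos: [433.3, -21.9, 60.7]
ee_rot: [180.0, -0.0, 15.8]
force: [1.3, -0.0, 0.3]
gripper_width: 0.4
gripper_force: 0.0
```

carry_out(
  commands=[
    [0,0,0,0,0,0,-1],
    [0,0,0,0,0,0,-1],
    [0,0,0,0,0,0,-1],
    [0,0,0,0,0,0,-1],
    [0,0,0,0,0,0,-1],
    [0,0,0,0,0,0,-1],
    [0,0,0,0,0,0,-1],
    [0,0,0,0,0,0,-1],
    [0,0,0,0,0,0,-1],
    [0,0,0,0,0,0,-1],
    [0,0,0,0,0,0,-1],
    [0,0,0,0,0,0,-1],
  ],
)

```text
time_s: 5.35
ee_pos: [433.3, -21.9, 60.7]
ee_rot: [180.0, -0.0, 15.8]
force: [-0.1, -0.2, 0.3]
gripper_width: 0.5
gripper_force: 0.0
```

carry_out(
  commands=[
    [0,0,0,0,0,-15,-1],
    [0,0,0,0,0,-45,-1],
    [0,0,0,5,-6,-80,-1],
    [0,0,0,18,-21,-110,-1],
    [0,0,0,38,-44,-120,-1],
    [0,0,0,61,-70,-120,-1],
    [0,0,0,84,-97,-120,-1],
    [0,0,0,107,-124,-120,-1],
    [0,0,0,130,-150,-120,-1],
    [0,0,0,152,-176,-120,-1],
    [0,0,0,170,-197,-120,-1],
    [0,0,0,181,-210,-120,-1],
    [0,0,0,186,-216,-115,-1],
    [0,0,0,186,-216,-105,-1],
    [0,0,0,186,-216,-95,-1],
    [0,0,0,186,-216,-84,-1],
    [0,0,0,186,-216,-73,-1],
    [0,0,0,186,-216,-64,-1],
    [0,0,0,186,-216,-59,-1],
    [0,0,0,186,-216,-58,-1],
  ],
)

```text
time_s: 7.35
ee_pos: [553.1, 236.3, 117.9]
ee_rot: [180.0, 0.1, 15.8]
force: [-0.4, 0.3, 0.7]
gripper_width: 0.6
gripper_force: 0.0
```

```bash
python3 - <<'E'
from workcell import state, grab_frame
import cv2,numpy as np
s=state();print(s["time_s"],s["ee_pos"],s["ee_rot"])
i=grab_frame("scene")[95:195,265:365];j=grab_frame("side")[180:280,160:260]
w=grab_frame("wrist")[100:350,130:380]
o=np.hstack([cv2.resize(k,(265,400) if 0 else (266,266),interpolation=2) for k in(i,j,w)])
cv2.imwrite("pics/v1.png",cv2.cvtColor(o,cv2.COLOR_RGB2BGR))
E
```

```text
7.35 [553.12267577 236.33609426 117.89575472] [1.79985282e+02 7.79121591e-02 1.57914466e+01]
```

View pics/v1.png

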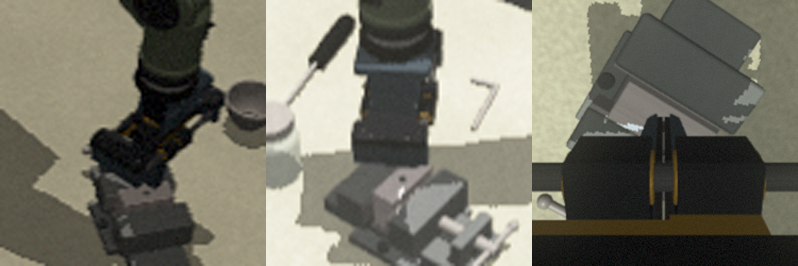

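The three views show the fingers above the block, with its dark dot just below them at (402,178) in the side panel, and clear of the vise. Fingertips are at z 99, which is 24 mm above. Holding.

carry_out(
  commands=[
    [0,0,0,0,0,0,-1],
    [0,0,0,0,0,0,-1],
    [0,0,0,0,0,0,-1],
    [0,0,0,0,0,0,-1],
    [0,0,0,0,0,0,-1],
    [0,0,0,0,0,0,-1],
    [0,0,0,0,0,0,-1],
    [0,0,0,0,0,0,-1],
    [0,0,0,0,0,0,-1],
    [0,0,0,0,0,0,-1],
    [0,0,0,0,0,0,-1],
    [0,0,0,0,0,0,-1],
    [0,0,0,0,0,0,-1],
    [0,0,0,0,0,0,-1],
    [0,0,0,0,0,0,-1],
    [0,0,0,0,0,0,-1],
    [0,0,0,0,0,0,-1],
    [0,0,0,0,0,0,-1],
    [0,0,0,0,0,0,-1],
    [0,0,0,0,0,0,-1],
  ],
)

```text
time_s: 9.5
ee_pos: [553.5, 236.7, 118.7]
ee_rot: [180.0, -0.0, 15.8]
force: [1.1, -0.4, 0.2]
gripper_width: 0.7
gripper_force: 0.0
```

carry_out(
  commands=[
    [0,0,0,0,0,0,-1],
    [0,0,0,0,0,0,-1],
    [0,0,0,0,0,0,-1],
    [0,0,0,0,0,0,-1],
    [0,0,0,0,0,0,-1],
    [0,0,0,0,0,0,-1],
  ],
)

```text
time_s: 10.1
ee_pos: [553.5, 236.6, 118.7]
ee_rot: [180.0, 0.0, 15.8]
force: [0.1, 0.8, -0.2]
gripper_width: 0.6
gripper_force: 0.0
```

carry_out(
  commands=[
    [0,0,0,0,0,-20,-1],
    [0,0,0,0,0,-55,-1],
    [0,0,1,-5,10,-85,-1],
    [0,0,3,-16,31,-100,-1],
    [0,0,5,-31,60,-100,-1],
    [0,0,7,-46,90,-100,-1],
    [0,0,9,-61,120,-100,-1],
    [0,0,11,-77,150,-100,-1],
    [0,0,13,-92,180,-100,-1],
    [0,0,15,-107,210,-100,-1],
    [0,0,17,-122,240,-100,-1],
    [0,0,19,-138,270,-100,-1],
    [0,0,21,-153,300,-100,-1],
    [0,0,23,-168,330,-100,-1],
    [0,0,25,-184,360,-100,-1],
    [0,0,26,-198,388,-100,-1],
    [0,0,27,-208,407,-100,-1],
    [0,0,27,-213,416,-100,-1],
    [0,0,27,-213,416,-100,-1],
    [0,0,27,-213,416,-100,-1],
  ],
)

```text
time_s: 12.1
ee_pos: [461.9, -220.9, 218.7]
ee_rot: [-180.0, 0.0, -11.2]
force: [0.0, -0.5, 0.1]
gripper_width: 0.2
gripper_force: 0.0
```

```bash
python3 - <<'E'
from workcell import state, grab_frame
from h import *
import cv2
print("red ball",atz("scene",(22,112),127))
s=state();print(s["time_s"],s["ee_pos"],s["ee_rot"])
i=grab_frame("wrist")
cv2.imwrite("pics/w2.png",cv2.cvtColor(cv2.resize(i,None,fx=1.5,fy=1.5),cv2.COLOR_RGB2BGR))
E
```

```text
red ball [ 304.6 -288.8  127. ]
12.1 [ 461.89870736 -220.93329447  218.72678281] [-1.79963076e+02  4.08222594e-03 -1.11813292e+01]
```

View pics/w2.png

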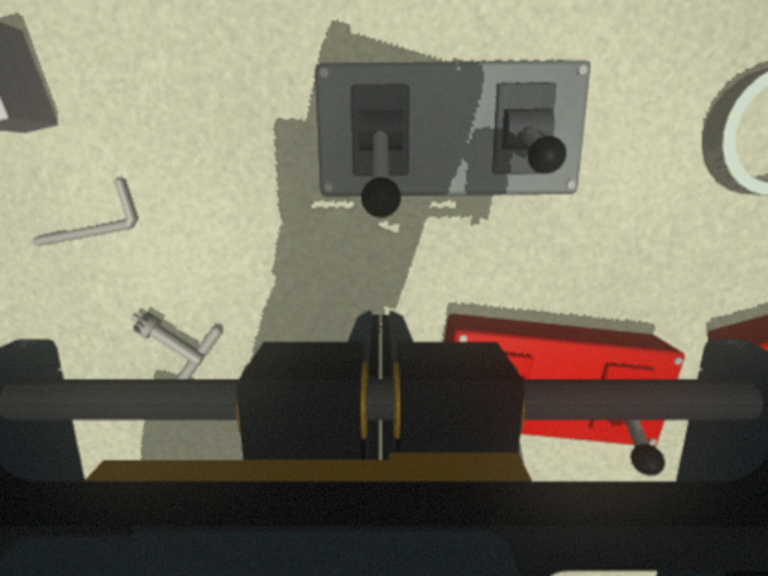

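The wrist view shows the long lever's ball at (381,197), in line with the fingers, and the short one at (547,154). The red box lies below and behind, lower than the tips will go.

```bash
python3 - <<'E'
from h import *
f=lambda c,z:watz([461.9,-220.9,218.7],[-180,0,-11.2],c,z)
b=f((381,197),127);T=R.from_euler("xyz",[-180,0,-11.2],degrees=True)
print("ball",b,"in tool",T.inv().apply(b-[461.9,-220.9,218.7]))
c=[f(k,45) for k in[(318,64),(589,62),(577,193),(322,195)]];print("box",*c,"centre tool",T.inv().apply(np.mean(c,0)-[461.9,-220.9,218.7]))
d=c[0]-c[1];print("yaw",np.degrees(np.arctan2(-d[0],d[1])))
print("red",f((450,318),45),f((500,430),45))
E
```

```text
ball [ 518.8 -232.8  127. ] in tool [58.12773712  0.62143176 91.7       ]
box [ 609.1 -207.    45. ] [ 574.8 -388.1   45. ] [ 488.8 -373.4   45. ] [ 523.5 -189.8   45. ] centre tool [ 98.82928586  50.43957158 173.7       ]
yaw -10.724679916842241
red [ 411.  -267.5   45. ] [ 303.  -293.9   45. ]
```

carry_out(
  commands=[
    [0,0,0,0,0,10,-1],
    [0,0,0,0,0,25,-1],
    [0,0,0,0,0,45,-1],
    [0,0,0,0,0,65,-1],
    [0,0,0,0,0,80,-1],
    [0,0,0,0,0,90,-1],
    [0,0,0,0,0,94,-1],
    [0,0,0,0,0,94,-1],
  ],
)

```text
time_s: 12.95
ee_pos: [461.8, -221.2, 124.4]
ee_rot: [-180.0, 0.0, -11.2]
force: [-0.4, 0.5, -0.3]
gripper_width: 0.7
gripper_force: 0.0
```

carry_out(
  commands=[
    [0,0,0,6,0,0,-1],
    [0,0,0,14,0,0,-1],
    [0,0,0,20,0,0,-1],
    [0,0,0,25,0,0,-1],
    [0,0,0,30,0,0,-1],
    [0,0,0,36,0,0,-1],
    [0,0,0,42,0,0,-1],
    [0,0,0,48,0,0,-1],
    [0,0,0,54,0,0,-1],
    [0,0,0,60,0,0,-1],
    [0,0,0,66,0,0,-1],
    [0,0,0,72,0,0,-1],
    [0,0,0,78,0,0,-1],
    [0,0,0,84,0,0,-1],
    [0,0,0,89,0,0,-1],
    [0,0,0,93,0,0,-1],
    [0,0,0,96,0,0,-1],
    [0,0,0,98,0,0,-1],
    [0,0,0,98,0,0,-1],
  ],
)

```text
time_s: 14.85
ee_pos: [557.9, -240.6, 124.5]
ee_rot: [-180.0, 0.0, -11.2]
force: [-1.0, 2.1, -0.6]
gripper_width: 0.5
gripper_force: 0.8
```

carry_out(
  commands=[
    [0,0,0,1,0,0,-1],
    [0,0,0,2,0,0,-1],
    [0,0,0,3,0,0,-1],
    [0,0,0,4,0,0,-1],
    [0,0,0,5,0,0,-1],
    [0,0,0,5,0,0,-1],
  ],
)

```text
time_s: 15.45
ee_pos: [563.1, -241.7, 124.8]
ee_rot: [180.0, -0.0, -11.2]
force: [-2.0, 1.3, -0.4]
gripper_width: 0.5
gripper_force: 0.9
```

carry_out(
  commands=[
    [0,0,0,1,0,0,-1],
    [0,0,0,2,0,0,-1],
    [0,0,0,3,0,0,-1],
    [0,0,0,3,0,0,-1],
  ],
)

```text
time_s: 15.85
ee_pos: [566.0, -242.3, 124.8]
ee_rot: [180.0, -0.0, -11.2]
force: [-0.4, 1.0, -0.2]
gripper_width: 0.5
gripper_force: 0.8
```

carry_out(
  commands=[
    [0,0,0,1,0,0,-1],
    [0,0,0,2,0,0,-1],
    [0,0,0,2,0,0,-1],
  ],
)

```text
time_s: 16.15
ee_pos: [567.6, -242.6, 124.7]
ee_rot: [180.0, 0.0, -11.2]
force: [-3.0, 0.5, 0.3]
gripper_width: 0.4
gripper_force: 1.4
```

carry_out(
  commands=[
    [0,0,0,1,0,0,-1],
    [0,0,0,2,0,0,-1],
    [0,0,0,2,0,0,-1],
  ],
)

```text
time_s: 16.45
ee_pos: [568.1, -242.6, 124.6]
ee_rot: [-180.0, 0.2, -11.2]
force: [-6.1, 1.8, 1.9]
gripper_width: 0.6
gripper_force: 3.4
```

carry_out(
  commands=[
    [0,0,0,1,0,0,-1],
    [0,0,0,2,0,0,-1],
    [0,0,0,2,0,0,-1],
  ],
)

```text
time_s: 16.75
ee_pos: [568.4, -242.7, 124.4]
ee_rot: [-180.0, 0.5, -11.2]
force: [-10.8, 3.1, 4.9]
gripper_width: 0.4
gripper_force: 5.2
```

Force rises to 11 N with no further travel, so the lever is at its stop. Backing off and rising clear.

carry_out(
  commands=[
    [0,0,0,-6,0,0,-1],
    [0,0,0,-16,0,0,-1],
    [0,0,0,-30,0,0,-1],
    [0,0,0,-46,0,0,-1],
    [0,0,0,-62,0,0,-1],
    [0,0,0,-75,0,-8,-1],
    [0,0,0,-80,0,-25,-1],
    [0,0,0,-80,0,-50,-1],
    [0,0,0,-80,0,-75,-1],
    [0,0,0,-80,0,-95,-1],
    [0,0,0,-90,0,-108,-1],
    [0,0,0,-100,0,-110,-1],
    [0,0,0,-110,0,-110,-1],
    [0,0,0,-110,0,-110,-1],
  ],
)

```text
time_s: 18.15
ee_pos: [461.6, -221.3, 233.9]
ee_rot: [-180.0, 0.1, -11.2]
force: [0.1, 0.7, -0.3]
gripper_width: 0.5
gripper_force: 0.0
```

```bash
python3 - <<'E'
from workcell import state, grab_frame
import cv2,numpy as np
s=state();print(s["time_s"],s["ee_pos"],s["ee_rot"],s["force"])
w=cv2.resize(grab_frame("wrist")[0:250],None,fx=1.5,fy=1.5)
j=cv2.resize(grab_frame("side")[120:195,225:377],(768,379),interpolation=2)
cv2.imwrite("pics/f.png",cv2.cvtColor(cv2.resize(np.vstack([w,j]),None,fx=.79,fy=.79),cv2.COLOR_RGB2BGR))
E
```

```text
18.15 [ 461.56349603 -221.33159441  233.94301503] [-1.79970419e+02  1.40441820e-01 -1.12239696e+01] [ 0.06936907  0.6746798  -0.29838358]
```

View pics/f.png

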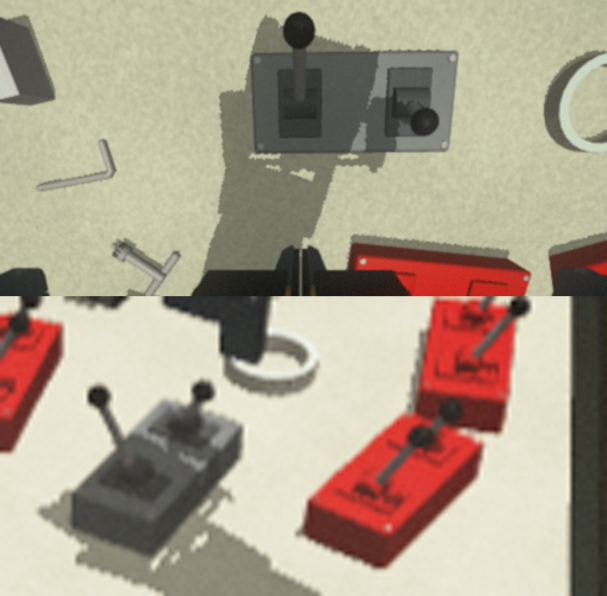

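The long lever leans to the far side, with its ball at (299,30). The short one is unchanged at (425,121), and the key and hex key have not moved. I'll check the ball position in numbers before handing in.

```bash
python3 - <<'E'
from h import *
p=[461.6,-221.3,233.9];r=[-180,.1,-11.2]
T=R.from_euler("xyz",r,degrees=True)
f=lambda c,z:T.inv().apply(watz(p,r,np.array(c)/.79,z)-p)
c=np.mean([f(k,45) for k in[(252,52),(457,52),(445,152),(255,152)]],0)
d=f((299,30),127)-c;print("ball rel box centre",d)
if d[0]>37:
    from workcell import workorder;print(workorder.job_done())
E
```

```text
ball rel box centre [ 40.73918953 -49.53413018 -82.07122826]
the job is handed in; nothing more can be done
None
```

Done and handed in at about 18 s: I pointed at the key and then the block, holding each for over two seconds without contact, then pushed the long lever fully over (ball measured 40.7 mm to the +x side, 41 expected); the short lever was left alone and the arm is clear.

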